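# Fit the stop collar to the splitter's post

### The job

Fit the plain aluminium collar onto the stop post of the stone splitter: slide it down over the post and past the sprung ball until you feel it click home on the rubber buffer, without squashing the buffer. Then give it a light upward tug to check that the ball holds it, let it settle back on the buffer and let go, leaving the other things on the bench where they are.

Things in the scene. Friction and masses are not known exactly. Their poses are not given: they have to be found in the camera images.
- collar_mid (a point): The stop collar, loose, to be fitted: a straight plain aluminium tube standing upright on the bench, 36 mm outside diameter, 60 mm tall, round through bore 20 mm, 110 to 165 g. Point: on its axis half-way up (30 mm from either end); z along the axis, both ends alike. Hold it in its upper 20 mm: when it is home the post stands 17 to 33 mm out of its top, between the fingers.
- post_tip (a point): Top of the stop post, on its axis, 148 mm above the bench; z up along the post, x towards the side where the ball stands out. Fixed upright greased steel post, 18 mm diameter, tapering in its last 6 mm to 10 mm, on an orange foot plate 130 x 110 x 8 mm. A dark clamp ring (36 mm wide) on the post carries the buffer; it is set at another height each time.
- ball_range (a point): Post's side, 17 mm below the tip: middle of the range of the sprung 14 mm steel ball, 5 mm proud. Its centre is 9 to 25 mm below the tip, 67.7 mm above the buffer's top; not measured: feel. The collar's lower end needs about 5 to 12 N to push it in, then slides with about 1 N; near its upper end the ball draws it down (about 10 N), then the force drops to nothing: the click.
- buffer_range (a point): Post's axis, 85 mm below the tip: middle of the range of the top of the black rubber buffer ring, 35 mm wide (77 to 93 mm below the tip, not measured). The collar meets it within 3 mm after the click. It yields 1 mm per 5 N after a first 2 N; over 20 N squashes it. Tugged up, the collar rises 1 to 3 mm to the ball, which holds a tug of 3 to 6 N and gives way from about 8 N.
- coupler: Bystander: solid dark steel stepped pin, 34 mm wide below and 22 mm above, 75 mm tall, standing on the bench; origin at the centre of its underside.
- spacer: Bystander: short wide aluminium ring, 48 mm wide, 28 mm tall, 36 mm bore; origin at the centre of its underside.
- club_hammer: Bystander: club hammer lying down, steel head 110 x 55 x 50 mm, wooden handle 200 mm along its -x; origin under its head.
- bolster: Bystander: blue bolster chisel, 240 mm long, lying along its x; origin under its shaft.
- tape: Bystander: black and yellow tape measure, 70 x 68 x 36 mm; origin under its centre.
- square: Bystander: try square lying flat, 260 mm blade along its x, 160 mm stock along its y; origin under the stock's centre.
- offcut: Bystander: reddish stone offcut, 70 x 50 x 32 mm; origin under its centre.
There are look-alikes about, which are no part of the job. Leave any green look-alike of the part that bears collar_mid alone. There is more than one size of the part that bears post_tip; the job needs the smaller.

How it is judged:
By the outcome, as a careful person would: the job done as asked, in the order asked, and still so for the second after the job is handed in, with the robot touching nothing.
It also fails if it takes over 64 s, if anything falls off the work surface, if the arm or the gripper's body presses on something with over 40 N, if the wrist force passes 120 N, or if a joint passes its speed limit or range.

### The arm

A 6-joint arm with a two-finger parallel gripper is mounted at the origin on the work surface. World frame = base frame: x ahead of the robot, y to its left, z up, the work surface at z = 0. Lengths are in m, angles in degrees, forces in N, time in s.
With the tool pointing down it reaches from about 0.35 to 0.875 m from the base axis. Payload 4.2 kg.
Tool frame: the origin (TCP) lies midway between the tips of the shut fingers; the grasp point (between the pads) lies 19 mm behind it; z points along the fingers, y is the direction in which the jaws open and shut (so a half turn about z gives the same grasp; the last joint's range is limited). The gripper opens to 87 mm and grips with 3 to 60 N. Pads are 19 mm wide; open, the fingers measure 117 mm over their backs; the gripper's body (75 mm by 190 mm) begins 51 mm behind the grasp point.
Start: joints at [85.577, 22.042, 0.453, 0, -68.411, -14.817], TCP at [0.206, 0.59, 0.223] pointing down, gripper open.
Joint ranges: [-179.83, 179.83], [-69.29, 118.12], [-61.27, 80.66], [-181.25, 117.63], [-171.15, -9.14], [-177.46, 177.46]. Speed limits (degrees/s): [159.86, 159.86, 180, 180, 180, 180].

### API

Orientations are given as a 3x3 rotation matrix whose columns are the frame's x, y, z axes.
In Python, from station import r gives the robot as it stands.
- The arm moves only by the tool play_rows, never from a script. Its argument "commands" is a list that holds one entry, the list of rows, each a list of 7 numbers: the shift along the world's x, y, z in m, then the turn, a rotation vector about the world's x, y, z in rad, then the closure, from 0 (fully open) to 1 (shut). A call has 1 to 5 rows; each row is the pose to reach, as a shift and turn from the pose commanded when the call began; what a row does not reach only later rows make up. A row lasts 1/10 s, in which the tool goes at most 50 mm and 8.59 degrees, less where a joint would pass 70% of its speed; a pose out of reach is approached as far as the arm can. A call with a gripper value outside its range is refused whole. The fingers move at their own pace and stop on an object; the grip force is fixed at half the most. Time passes only in rows, so rows that repeat a pose let the fingers close. It gives the time, the measured TCP pose, the force and the opening at its end, in the units of the state.
- r.sense(): the state, without advancing time (a new reading comes with each control period).
- r.capture(name): name is "scene" or "top" or "wrist"; returns a dict with "image" (480x640x3 uint8, red, green, blue), "range_z" (480x640 float32, m along the optical axis (not along the pixel's ray), 0 where there is no reading), "intrinsics" (3x3 intrinsics, pixels), "extrinsics" (4x4, takes a point from camera to world coordinates); the wrist camera has in their place "mount" (4x4, takes a point from camera to tool coordinates, whose origin is the TCP and whose axes are the flange's). Camera axes: x right, y up, looking along -z (the intrinsics and any distortion apply to the point x, -y, -z); pixel columns grow to the right and rows downward; lengths in m; the calibration is good to about 2 mm. A picture is of the moment at which its call begins: read the wrist's pose just before it.
- r.finish_job(): hands the job in, once; it reports no verdict.
The state is a dict: "time_s": time; "joints": joint angles; "joint_velocities": joint speeds; "effort": joint torques, N m; "tcp_pos": TCP position; "ee_rot": TCP orientation; "wrist_force": force on the tool from outside, world axes, zero at the start; "moment": the same for the moment, N m; "gripper_width": opening from 0.0 (shut) to 1.0 (fully open).
Only numpy, scipy, OpenCV 4.12 (cv2) and the standard library are available. Lean on these libraries where they do the work, as an engineer would, in place of code of your own. Each camera call takes 0.05 s, during which the arm holds its last target. There are 200 camera calls.

## Working session

There is one attempt and no reset: what is moved stays moved. The work goes in short steps, Python scripts to look and compute and a tool call to move; the robot and the scene stay as the last step left them, time stands still between calls to the robot, and variables do not carry over. Pictures are saved under pics/ and viewed, about 8 in all and at most 12, crops included, and the job is handed in when it is done.

Besides the shell and the picture viewer there is one more tool, called after "Call:" by a JSON object that holds its "api" and its "payload". play_rows: Moves the arm, as the interface text tells. Its arguments: {"type":"object","properties":{"commands":{"type":"array","items":{"type":"array","items":{"type":"array","items":{"type":"number"}}}}},"required":["commands"]}

```bash
ls; mkdir -p pics; cat > h.py <<'E'
import numpy as np, cv2
from station import r
def cap(n):
    s=r.sense(); c=r.capture(n)
    if n=='wrist':
        T=np.eye(4);T[:3,:3]=s['ee_rot'];T[:3,3]=s['tcp_pos'];c['E']=T@np.array(c['mount'])
    else: c['E']=np.array(c['extrinsics'])
    return c
def save(c,f): cv2.imwrite('pics/'+f,c['image'][:,:,::-1])
def cloud(c):
    K=np.array(c['intrinsics']);z=c['range_z'];v,u=np.mgrid[:480,:640]
    P=np.stack([(u-K[0,2])/K[0,0]*z,-(v-K[1,2])/K[1,1]*z,-z,np.ones_like(z)],-1)
    W=(P@c['E'].T)[...,:3]; W[z==0]=np.nan
    return W
def ray(c,u,v,h):
    K=np.array(c['intrinsics']);d=c['E'][:3,:3]@np.array([(u-K[0,2])/K[0,0],-(v-K[1,2])/K[1,1],-1]);o=c['E'][:3,3]
    return o+d*(h-o[2])/d[2]
E
python3 - <<'E'
from h import *
s=r.sense();print(s)
a=cap('scene');b=cap('top');save(a,'scene.png');save(b,'top.png')
for c in(a,b):print(c['E'].round(3),c['intrinsics'],{k:v for k,v in c.items() if k not in('image','range_z','E','extrinsics','intrinsics')})
E
```

```text
pics
{'time_s': 0.0, 'joints': array([ 8.55773630e+01,  2.20911832e+01,  3.79993298e-01, -3.11751458e-02,
       -6.84080495e+01, -1.48168878e+01]), 'joint_velocities': array([-0.14221497,  0.02276701, -0.03178929,  0.05216819,  0.01091605,
       -0.1138543 ]), 'effort': array([ 1.28542510e-03, -3.90662992e+01,  1.87401223e+01,  4.21974108e+00,
        1.10019822e-02, -1.89561542e-04]), 'tcp_pos': array([0.20571928, 0.5895481 , 0.22145092]), 'ee_rot': array([[ 9.44083124e-01, -3.29706859e-01, -6.64898563e-04],
       [-3.29707527e-01, -9.44080930e-01, -2.03585693e-03],
       [ 4.35179424e-05,  2.14124024e-03, -9.99997707e-01]]), 'wrist_force': array([ 0.09893602, -0.07533469, -0.51176713]), 'moment': array([0.05744163, 0.00161257, 0.00822486]), 'gripper_width': 1.002174222811233}
[[-0.607 -0.466  0.643  1.271]
 [ 0.795 -0.354  0.493  0.452]
 [-0.002  0.811  0.585  0.781]
 [ 0.     0.     0.     1.   ]] [[602.14405578   0.         322.69911518]
 [  0.         602.14405578 234.85048403]
 [  0.           0.           1.        ]] {}
[[ 0.014  0.997 -0.076  0.447]
 [-1.     0.014 -0.007 -0.115]
 [-0.006  0.076  0.997  1.547]
 [ 0.     0.     0.     1.   ]] [[593.60113816   0.         326.69937923]
 [  0.         593.60113816 237.54354577]
 [  0.           0.           1.        ]] {}
```

View pics/scene.png

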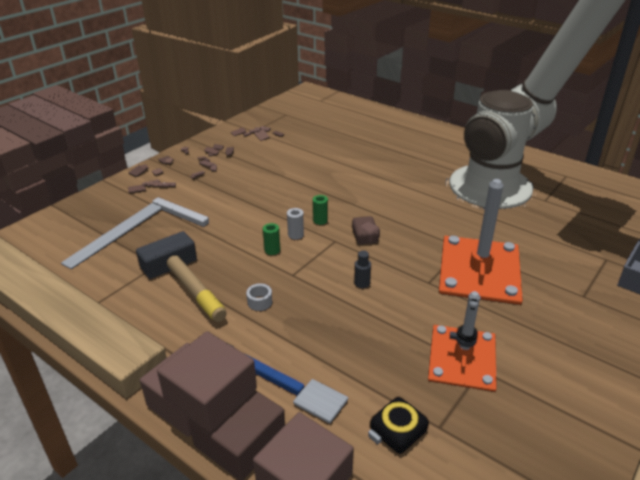

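View pics/top.png

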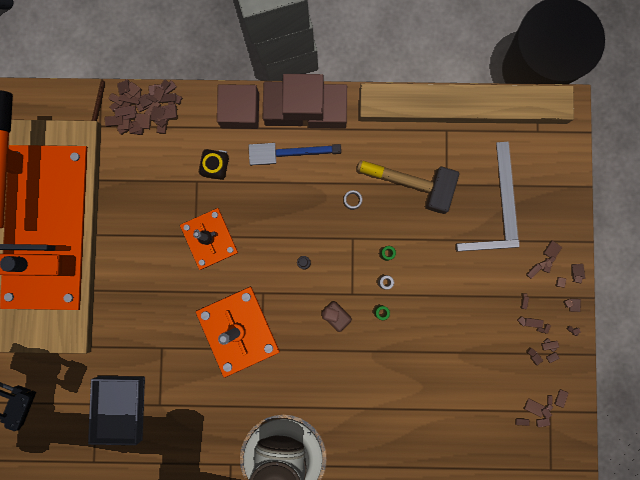

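The scene view shows the plain collar at (295,224) between two green look-alikes at (271,240) and (320,210). The small post is at (472,300) and a larger one at (492,190). In the top view the collar is at (386,282), the greens at (388,253) and (383,313), and the small post at about (205,236).

```bash
python3 - <<'E'
from h import *
b=cap('top');a=cap('scene')
for n,c,u,v,w in(('top',b,386,282,12),('scene',a,295,224,20)):
    W=cloud(c);p=W[v-w:v+w,u-w:u+w].reshape(-1,3);p=p[~np.isnan(p[:,0])]
    t=p[(p[:,2]>.05)&(p[:,2]<.07)];print(n,len(t),np.median(t[:,2]) if len(t) else 0,(t.min(0)+t.max(0))/2 if len(t) else 0)
for u,v in((386,282),(388,253),(383,313)):print('ray',ray(b,u,v,.06))
print('scene ray collar',ray(a,295,214,.06))
print('green',ray(a,271,230,.06),ray(a,320,200,.06))
print('posttip',ray(a,474,297,.148))
W=cloud(a);p=W[285:360,430:500].reshape(-1,3);p=p[p[:,2]>.1];print('post scene',len(p),p.mean(0),p[:,2].max())
W=cloud(b);p=W[215:260,185:230].reshape(-1,3);p=p[p[:,2]>.1];print('post top',len(p),p.mean(0),p[:,2].max())
p=W[205:272,175:240].reshape(-1,3);p=p[(p[:,2]>.003)&(p[:,2]<.013)];print('plate',len(p),cv2.minAreaRect(p[:,:2].astype(np.float32)))
I=np.hstack([cv2.resize(a['image'][275:365,425:505],(640,720)[::1],interpolation=2)[:600,:400*2],])
x=cv2.resize(a['image'][280:360,430:500],(525,600),interpolation=2)
cv2.imwrite('pics/post.png',x[:,:,::-1])
E
```

```text
top 119 0.05988200007651612 [ 0.45172455 -0.25432939  0.05964846]
scene 228 0.05958351928357375 [ 0.45803677 -0.25411259  0.05804167]
ray [ 0.45169382 -0.25411056  0.06      ]
ray [ 0.52423659 -0.25865333  0.06      ]
ray [ 0.37470705 -0.24714892  0.06      ]
scene ray collar [ 0.45312726 -0.25024866  0.06      ]
green [ 0.52905851 -0.2519922   0.06      ] [ 0.37634546 -0.24151748  0.06      ]
posttip [0.56349503 0.20839366 0.148     ]
post scene 311 [0.56212566 0.20725334 0.12868375] 0.15191705056273264
post top 78 [0.55872539 0.20256634 0.1364148 ] 0.15135061305307973
plate 1869 ((0.5602443218231201, 0.20804986357688904), (0.17299160361289978, 0.16912627220153809), 0.8558536171913147)
```

View pics/post.png

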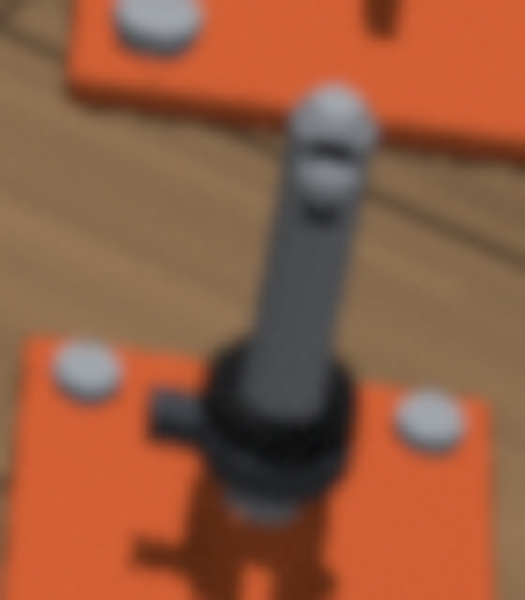

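The post crop shows the ball at about (325,180), facing the scene camera, with the buffer and clamp ring low on the post. The collar is at about (0.452,-0.253) and the post at about (0.562,0.207). Next I move over the collar with the jaws along y, because the greens lie along x.

Call:
{"api": "play_rows", "payload": {"commands": [[[0.034,-0.03,0.015,0,0,0.067,0],[0.068,-0.06,0.03,0,0,0.134,0],[0.102,-0.09,0.045,0,0,0.201,0],[0.136,-0.12,0.06,0,0,0.268,0],[0.17,-0.15,0.075,0,0,0.335,0]]]}}

```text
time_s: 0.7
tcp_pos: [0.3769, 0.4386, 0.2981]
ee_rot: [[1.0, 0.002, -0.0], [0.002, -1.0, -0.0], [-0.0, 0.0, -1.0]]
wrist_force: [0.8, 0.3, -0.5]
gripper_width: 0.999
```

Call:
{"api": "play_rows", "payload": {"commands": [[[0.022,-0.042,0,0,0,0,0],[0.044,-0.084,0,0,0,0,0],[0.066,-0.126,0,0,0,0,0],[0.088,-0.168,0,0,0,0,0],[0.11,-0.21,0,0,0,0,0]]]}}

```text
time_s: 1.2
tcp_pos: [0.4863, 0.2282, 0.2976]
ee_rot: [[1.0, -0.0, 0.0], [-0.0, -1.0, 0.0], [0.0, -0.0, -1.0]]
wrist_force: [1.7, 0.2, 0.4]
gripper_width: 1.003
```

Call:
{"api": "play_rows", "payload": {"commands": [[[0,-0.049,0,0,0,0,0],[0,-0.098,0,0,0,0,0],[0,-0.147,0,0,0,0,0],[0,-0.196,0,0,0,0,0],[0,-0.245,0,0,0,0,0]]]}}

```text
time_s: 1.7
tcp_pos: [0.4854, -0.0168, 0.2977]
ee_rot: [[1.0, -0.0, 0.0], [-0.0, -1.0, 0.0], [0.0, -0.0, -1.0]]
wrist_force: [1.1, -0.5, 0.8]
gripper_width: 1.001
```

Call:
{"api": "play_rows", "payload": {"commands": [[[-0.007,-0.047,-0.01,0,0,0,0],[-0.014,-0.094,-0.02,0,0,0,0],[-0.021,-0.141,-0.03,0,0,0,0],[-0.028,-0.188,-0.04,0,0,0,0],[-0.034,-0.236,-0.05,0,0,0,0]]]}}

```text
time_s: 2.2
tcp_pos: [0.4511, -0.2527, 0.2473]
ee_rot: [[1.0, -0.001, 0.0], [-0.001, -1.0, -0.0], [0.0, 0.0, -1.0]]
wrist_force: [2.1, 1.8, 0.8]
gripper_width: 1.0
```

Call:
{"api": "play_rows", "payload": {"commands": [[[0,0,0,0,0,0,0],[0,0,0,0,0,0,0]]]}}

```text
time_s: 2.4
tcp_pos: [0.4512, -0.2519, 0.2469]
ee_rot: [[1.0, -0.004, -0.001], [-0.004, -1.0, 0.0], [-0.001, -0.0, -1.0]]
wrist_force: [-0.2, -0.4, -0.8]
gripper_width: 0.999
```

```bash
cat > w.py <<'E'
from h import *
import sys
s=r.sense();print(s['time_s'],s['tcp_pos'].round(4),s['ee_rot'].round(4).tolist(),s['wrist_force'].round(2))
c=cap('wrist');save(c,sys.argv[1]);np.set_printoptions(suppress=True,precision=4)
print(c['mount'],c['intrinsics'])
W=cloud(c);p=W.reshape(-1,3);p=p[~np.isnan(p[:,0])]
x,y,lo,hi=map(float,sys.argv[2:6])
t=p[(np.hypot(p[:,0]-x,p[:,1]-y)<.035)&(p[:,2]>lo)&(p[:,2]<hi)]
print(len(t),'mid',(t.min(0)+t.max(0))/2 if len(t) else 0,t.mean(0),'circle',cv2.minEnclosingCircle(t[:,:2].astype(np.float32)))
E
python3 w.py w1.png .452 -.253 .05 .07
```

```text
2.4 [ 0.4512 -0.2519  0.2469] [[1.0, -0.0036, -0.0013], [-0.0036, -1.0, 0.0004], [-0.0013, -0.0004, -1.0]] [-0.2  -0.44 -0.79]
[[-0.0008  0.9565  0.2917  0.0815]
 [ 1.      0.0008  0.0001  0.0002]
 [-0.0001  0.2917 -0.9565 -0.1623]
 [ 0.      0.      0.      1.    ]] [[374.2046   0.     318.8245]
 [  0.     374.2046 241.844 ]
 [  0.       0.       1.    ]]
815 mid [ 0.4529 -0.2551  0.0561] [ 0.4533 -0.255   0.0591] circle ((0.4522858262062073, -0.2550469934940338), 0.018045702949166298)
```

View pics/w1.png

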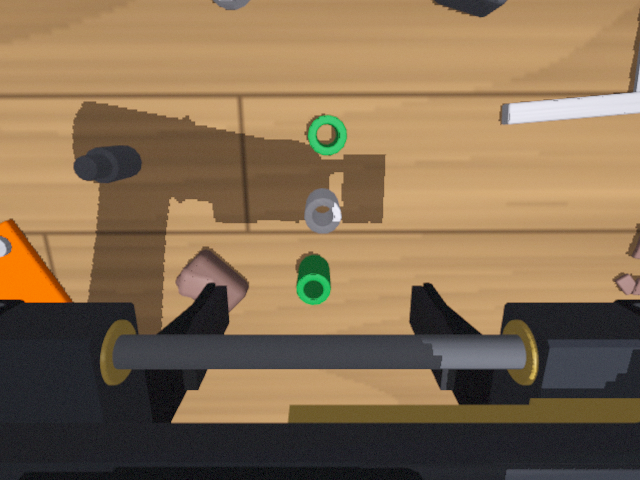

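The wrist view shows the collar at (322,212), clear of both finger paths, with the greens above and below it. Centre is (0.4523,-0.2550), top at z 0.060. I go down next, with the grasp point about 8 mm below the top (TCP z 0.033).

Call:
{"api": "play_rows", "payload": {"commands": [[[0.001,-0.003,-0.04,0,0,0,0],[0.001,-0.003,-0.08,0,0,0,0],[0.001,-0.003,-0.12,0,0,0,0],[0.001,-0.003,-0.16,0,0,0,0],[0.001,-0.003,-0.17,0,0,0,0]]]}}

```text
time_s: 2.95
tcp_pos: [0.4507, -0.2516, 0.0742]
ee_rot: [[1.0, 0.001, -0.007], [0.001, -1.0, 0.002], [-0.007, -0.002, -1.0]]
wrist_force: [-1.0, 0.0, 0.1]
gripper_width: 1.002
```

Call:
{"api": "play_rows", "payload": {"commands": [[[0,0,-0.015,0,0,0,0],[0,0,-0.03,0,0,0,0],[0,0,-0.044,0,0,0,0],[0,0,-0.044,0,0,0,0],[0,0,-0.044,0,0,0,0]]]}}

```text
time_s: 3.45
tcp_pos: [0.4543, -0.2536, 0.0349]
ee_rot: [[1.0, 0.001, 0.002], [0.001, -1.0, -0.001], [0.002, 0.001, -1.0]]
wrist_force: [0.7, -0.4, -0.1]
gripper_width: 1.001
```

Call:
{"api": "play_rows", "payload": {"commands": [[[0,0,0,0,0,0,1],[0,0,0,0,0,0,1],[0,0,0,0,0,0,1],[0,0,0,0,0,0,1],[0,0,0,0,0,0,1]]]}}

```text
time_s: 3.95
tcp_pos: [0.4529, -0.254, 0.0337]
ee_rot: [[1.0, -0.001, 0.0], [-0.001, -1.0, -0.0], [0.0, 0.0, -1.0]]
wrist_force: [-0.6, -0.5, -0.4]
gripper_width: 0.631
```

Call:
{"api": "play_rows", "payload": {"commands": [[[0,0,0,0,0,0,1],[0,0,0,0,0,0,1],[0,0,0,0,0,0,1],[0,0,0,0,0,0,1],[0,0,0,0,0,0,1]]]}}

```text
time_s: 4.45
tcp_pos: [0.4531, -0.254, 0.0336]
ee_rot: [[1.0, -0.001, 0.0], [-0.001, -1.0, -0.0], [0.0, 0.0, -1.0]]
wrist_force: [0.4, -0.5, 0.4]
gripper_width: 0.4
```

Closure 0.40 (about 35 mm), so the collar is held. I lift it and carry it near the post.

Call:
{"api": "play_rows", "payload": {"commands": [[[0,0,0.03,0,0,0,1],[0,0,0.07,0,0,0,1],[0,0,0.11,0,0,0,1],[0,0,0.155,0,0,0,1],[0,0,0.2,0,0,0,1]]]}}

```text
time_s: 4.95
tcp_pos: [0.452, -0.2535, 0.2347]
ee_rot: [[1.0, -0.001, -0.002], [-0.001, -1.0, 0.001], [-0.002, -0.001, -1.0]]
wrist_force: [0.6, -1.2, -2.3]
gripper_width: 0.396
```

Call:
{"api": "play_rows", "payload": {"commands": [[[0.005,0.035,0.015,0,0,0,1],[0.01,0.08,0.03,0,0,0,1],[0.015,0.125,0.04,0,0,0,1],[0.02,0.17,0.05,0,0,0,1],[0.025,0.215,0.055,0,0,0,1]]]}}

```text
time_s: 5.45
tcp_pos: [0.4775, -0.0371, 0.2891]
ee_rot: [[1.0, -0.001, 0.001], [-0.001, -1.0, 0.001], [0.001, -0.001, -1.0]]
wrist_force: [1.4, 0.0, -1.4]
gripper_width: 0.395
```

Call:
{"api": "play_rows", "payload": {"commands": [[[0.005,0.048,0,0,0,0,1],[0.01,0.096,0,0,0,0,1],[0.015,0.144,0,0,0,0,1],[0.018,0.192,0,0,0,0,1],[0.02,0.24,0,0,0,0,1]]]}}

```text
time_s: 5.95
tcp_pos: [0.497, 0.2029, 0.2879]
ee_rot: [[1.0, -0.001, -0.002], [-0.001, -1.0, -0.0], [-0.002, 0.0, -1.0]]
wrist_force: [1.1, -0.2, -1.5]
gripper_width: 0.402
```

Call:
{"api": "play_rows", "payload": {"commands": [[[0,0.002,0,0,0,0,1],[0,0.004,0,0,0,0,1],[0,0.006,0,0,0,0,1],[0,0.006,0,0,0,0,1],[0,0.006,0,0,0,0,1]]]}}

```text
time_s: 6.45
tcp_pos: [0.4979, 0.206, 0.2887]
ee_rot: [[1.0, -0.002, 0.0], [-0.002, -1.0, 0.0], [0.0, -0.0, -1.0]]
wrist_force: [-0.6, -0.3, -1.6]
gripper_width: 0.399
```

```bash
python3 w.py w2.png .562 .207 .1 .16
```

```text
6.45 [0.4979 0.206  0.2887] [[1.0, -0.0023, 0.0], [-0.0023, -1.0, 0.0001], [0.0, -0.0001, -1.0]] [-0.58 -0.25 -1.57]
[[-0.0008  0.9565  0.2917  0.0815]
 [ 1.      0.0008  0.0001  0.0002]
 [-0.0001  0.2917 -0.9565 -0.1623]
 [ 0.      0.      0.      1.    ]] [[374.2046   0.     318.8245]
 [  0.     374.2046 241.844 ]
 [  0.       0.       1.    ]]
511 mid [0.5612 0.2056 0.1251] [0.5612 0.2058 0.1436] circle ((0.5608764886856079, 0.20675954222679138), 0.011500377207994461)
```

View pics/w2.png

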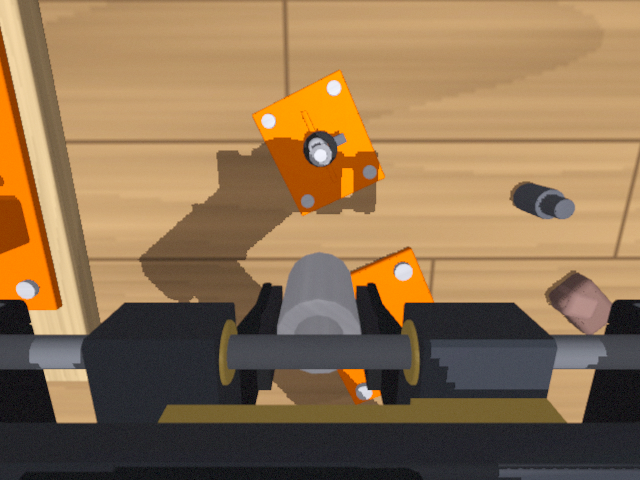

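The wrist view shows the collar upright between the pads (top rim near (320,340)) and the post tip at (320,156) on its orange plate. Now I measure both in this one camera.

```bash
cat > m.py <<'E'
from h import *
np.set_printoptions(suppress=True,precision=4)
s=r.sense();t=s['tcp_pos'];c=cap('wrist');p=cloud(c).reshape(-1,3);p=p[~np.isnan(p[:,0])]
q=p[(np.hypot(p[:,0]-.561,p[:,1]-.206)<.03)]
for lo,hi in((.145,.152),(.141,.145),(.08,.14)):
    k=q[(q[:,2]>lo)&(q[:,2]<hi)]
    if len(k)>3:print('post',lo,len(k),k.mean(0),(k.min(0)+k.max(0))/2,np.ptp(k,axis=0))
d=p-t
k=d[(abs(d[:,0])<.022)&(abs(d[:,1])<.0175)&(d[:,2]>-.06)&(d[:,2]<.034)]
print('tcp',t,'force',s['wrist_force'])
print('collar rel n',len(k),k.min(0),k.max(0))
# side wall: fit circle for facing (+x) side
w=k[(k[:,2]<.015)&(k[:,2]>-.03)&(k[:,0]>0)]
if len(w)>10:
    A=np.c_[2*w[:,:2],np.ones(len(w))];b=(w[:,:2]**2).sum(1);x=np.linalg.lstsq(A,b,rcond=None)[0];print('fit',x[:2],np.sqrt(x[2]+x[0]**2+x[1]**2),len(w),w[:,2].min(),w[:,2].max())
    for z0,z1 in((-.03,-.015),(-.015,0),(0,.015),):
        v=w[(w[:,2]>z0)&(w[:,2]<z1)&(abs(w[:,1])<.006)]
        if len(v):print(z0,len(v),v[:,0].max(),v.mean(0))
E
python3 m.py
```

```text
post 0.145 239 [0.559  0.205  0.1473] [0.5601 0.2044 0.1475] [0.0155 0.0152 0.0049]
post 0.141 165 [0.5597 0.2053 0.1434] [0.5595 0.2052 0.1431] [0.0182 0.017  0.0038]
post 0.08 98 [0.5683 0.2085 0.1343] [0.567  0.2063 0.1109] [0.0104 0.0167 0.0578]
tcp [0.4979 0.2061 0.2888] force [-0.3869  0.4104 -1.7338]
collar rel n 5766 [-0.0187 -0.0175 -0.033 ] [0.0175 0.0175 0.0288]
fit [-0.0017 -0.0001] 0.018261460128819743 2309 -0.029993702491516616 0.014998327281256607
-0.03 217 0.01735040122115883 [ 0.0163  0.0001 -0.0221]
-0.015 268 0.017317019481883245 [ 0.0162  0.     -0.0074]
0 359 0.017305931252330375 [ 0.0162 -0.0001  0.0078]
```

Call:
{"api": "play_rows", "payload": {"commands": [[[0.007,0,-0.02,0,0,0,1],[0.014,-0.001,-0.04,0,0,0,1],[0.02,-0.001,-0.065,0,0,0,1],[0.02,-0.001,-0.065,0,0,0,1],[0.02,-0.001,-0.065,0,0,0,1]]]}}

```text
time_s: 7.05
tcp_pos: [0.5182, 0.2056, 0.2239]
ee_rot: [[1.0, -0.001, 0.0], [-0.001, -1.0, -0.001], [0.0, 0.001, -1.0]]
wrist_force: [0.6, -0.3, -0.7]
gripper_width: 0.398
```

```bash
python3 m.py; python3 - <<'E'
from h import *
c=cap('wrist');W=cloud(c)
save(c,'w3.png')
# tip in image: pixels whose 3D z in .14-.152 near the post
m=((np.hypot(W[...,0]-.56,W[...,1]-.205)<.02)&(W[...,2]>.146)&(W[...,2]<.152))
v,u=np.nonzero(m);print(u.mean(),v.mean(),len(u),ray(c,(u.min()+u.max())/2,(v.min()+v.max())/2,.148))
x=cv2.resize(c['image'][80:380,200:440],(480,600),interpolation=2);cv2.imwrite('pics/w3c.png',x[:,:,::-1])
E
```

```text
post 0.145 354 [0.5593 0.2049 0.1473] [0.5594 0.2052 0.1475] [0.015  0.0142 0.0049]
post 0.141 249 [0.5603 0.2052 0.1434] [0.5594 0.2049 0.143 ] [0.0188 0.0177 0.0039]
post 0.08 236 [0.5677 0.2061 0.1258] [0.5661 0.2054 0.11  ] [0.0117 0.0183 0.0595]
tcp [0.5182 0.2056 0.2239] force [ 0.5985 -0.2927 -0.7183]
collar rel n 5770 [-0.0185 -0.0175 -0.0321] [0.0174 0.0175 0.0286]
fit [-0.0017 -0.0001] 0.01826147146429798 2320 -0.02999949221334383 0.014999458522515441
-0.03 221 0.017230069570337903 [ 0.0163  0.     -0.0222]
-0.015 275 0.01722975562046125 [ 0.0162 -0.     -0.0071]
0 351 0.01739791568896565 [ 0.0162 -0.0001  0.0079]
320.43356643356645 194.16433566433565 286 [0.5593502  0.20478342 0.148     ]
```

View pics/w3c.png

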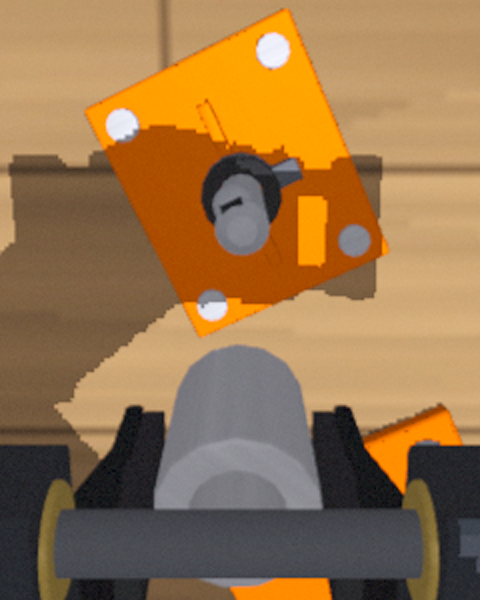

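The crop shows the post tip at (243,230), the ball slot at upper-left and the collar upright in the grip. The tip is at (0.5594,0.2050) and the collar axis about 1.6 mm behind the TCP in x. Moving above the post.

Call:
{"api": "play_rows", "payload": {"commands": [[[0.02,0,0,0,0,0,1],[0.043,-0.0005,0,0,0,0,1],[0.043,-0.0005,-0.01,0,0,0,1],[0.043,-0.0005,-0.03,0,0,0,1],[0.043,-0.0005,-0.03,0,0,0,1]]]}}

```text
time_s: 7.65
tcp_pos: [0.559, 0.2049, 0.1915]
ee_rot: [[1.0, -0.001, -0.005], [-0.001, -1.0, -0.002], [-0.005, 0.002, -1.0]]
wrist_force: [0.7, 0.2, -1.7]
gripper_width: 0.399
```

Call:
{"api": "play_rows", "payload": {"commands": [[[0,0,0,0,0,0,1],[0,0,0,0,0,0,1],[0,0,0,0,0,0,1]]]}}

```text
time_s: 7.95
tcp_pos: [0.5613, 0.206, 0.1949]
ee_rot: [[1.0, -0.0, 0.002], [-0.0, -1.0, 0.001], [0.002, -0.001, -1.0]]
wrist_force: [0.4, 0.2, -1.8]
gripper_width: 0.397
```

```bash
python3 - <<'E'
from h import *
a=cap('scene');s=r.sense();print(s['tcp_pos'],s['wrist_force'],s['moment'])
x=cv2.resize(a['image'][230:350,410:530],(600,600),interpolation=2)
cv2.imwrite('pics/s2.png',x[:,:,::-1])
E
```

```text
[0.56121058 0.205879   0.19468686] [ 0.27573677 -0.17279127 -0.88752917] [-0.09333366  0.0055268  -0.01375929]
```

View pics/s2.png

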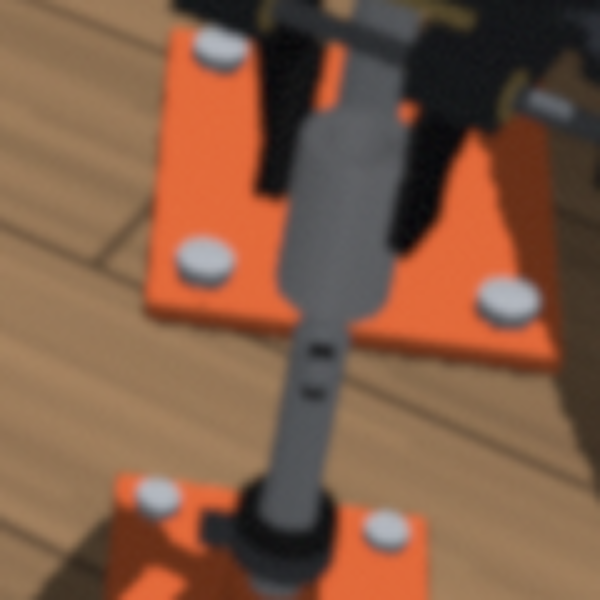

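The scene crop shows the collar directly over the post with the post axis in line. Going down slowly and watching force.

Call:
{"api": "play_rows", "payload": {"commands": [[[0,-0.0007,-0.003,0,0,0,1],[0,-0.0007,-0.006,0,0,0,1],[0,-0.0007,-0.009,0,0,0,1],[0,-0.0007,-0.011,0,0,0,1],[0,-0.0007,-0.012,0,0,0,1]]]}}

```text
time_s: 8.5
tcp_pos: [0.5608, 0.2048, 0.1811]
ee_rot: [[1.0, -0.001, -0.001], [-0.001, -1.0, -0.0], [-0.001, 0.0, -1.0]]
wrist_force: [0.4, 0.1, -1.7]
gripper_width: 0.4
```

Call:
{"api": "play_rows", "payload": {"commands": [[[0,0,-0.001,0,0,0,1],[0,0,-0.002,0,0,0,1],[0,0,-0.003,0,0,0,1],[0,0,-0.004,0,0,0,1],[0,0,-0.004,0,0,0,1]]]}}

```text
time_s: 9.0
tcp_pos: [0.5608, 0.2048, 0.1774]
ee_rot: [[1.0, -0.001, -0.0], [-0.001, -1.0, -0.0], [-0.0, 0.0, -1.0]]
wrist_force: [0.2, -0.3, -2.0]
gripper_width: 0.399
```

Call:
{"api": "play_rows", "payload": {"commands": [[[0,0,-0.001,0,0,0,1],[0,0,-0.002,0,0,0,1],[0,0,-0.003,0,0,0,1],[0,0,-0.003,0,0,0,1]]]}}

```text
time_s: 9.4
tcp_pos: [0.5608, 0.2048, 0.1743]
ee_rot: [[1.0, -0.001, -0.0], [-0.001, -1.0, -0.0], [-0.0, 0.0, -1.0]]
wrist_force: [-0.2, -0.4, -1.6]
gripper_width: 0.396
```

Call:
{"api": "play_rows", "payload": {"commands": [[[0,0,-0.001,0,0,0,1],[0,0,-0.002,0,0,0,1],[0,0,-0.003,0,0,0,1],[0,0,-0.003,0,0,0,1]]]}}

```text
time_s: 9.8
tcp_pos: [0.5609, 0.2049, 0.1714]
ee_rot: [[1.0, -0.001, -0.0], [-0.001, -1.0, 0.0], [-0.0, -0.0, -1.0]]
wrist_force: [-0.1, 0.4, -1.0]
gripper_width: 0.4
```

It is on the post with no side force. Next is the ball.

Call:
{"api": "play_rows", "payload": {"commands": [[[0,0,-0.001,0,0,0,1],[0,0,-0.002,0,0,0,1],[0,0,-0.003,0,0,0,1],[0,0,-0.003,0,0,0,1]]]}}

```text
time_s: 10.2
tcp_pos: [0.5612, 0.2054, 0.1696]
ee_rot: [[1.0, -0.0, 0.001], [-0.0, -1.0, 0.001], [0.001, -0.001, -1.0]]
wrist_force: [-3.0, 2.1, 4.7]
gripper_width: 0.395
```

Call:
{"api": "play_rows", "payload": {"commands": [[[0,0,-0.001,0,0,0,1],[0,0,-0.002,0,0,0,1],[0,0,-0.003,0,0,0,1],[0,0,-0.003,0,0,0,1]]]}}

```text
time_s: 10.6
tcp_pos: [0.5614, 0.2056, 0.1679]
ee_rot: [[1.0, 0.0, 0.003], [0.0, -1.0, 0.002], [0.003, -0.002, -1.0]]
wrist_force: [-3.9, 1.7, 8.3]
gripper_width: 0.401
```

Call:
{"api": "play_rows", "payload": {"commands": [[[0,0,-0.001,0,0,0,1],[0,0,-0.002,0,0,0,1],[0,0,-0.003,0,0,0,1],[0,0,-0.003,0,0,0,1]]]}}

```text
time_s: 11.0
tcp_pos: [0.5611, 0.2056, 0.1624]
ee_rot: [[1.0, -0.001, 0.001], [-0.001, -1.0, 0.001], [0.001, -0.001, -1.0]]
wrist_force: [-2.4, 4.3, 1.3]
gripper_width: 0.398
```

The ball was felt from about TCP z 0.1705, peaked near 0.168, and was then pushed in. Estimated home is TCP z about 0.0965. I slide down most of the way.

Call:
{"api": "play_rows", "payload": {"commands": [[[0,0,-0.003,0,0,0,1],[0,0,-0.006,0,0,0,1],[0,0,-0.009,0,0,0,1],[0,0,-0.012,0,0,0,1],[0,0,-0.015,0,0,0,1]]]}}

```text
time_s: 11.5
tcp_pos: [0.5611, 0.2054, 0.1474]
ee_rot: [[1.0, -0.001, 0.001], [-0.001, -1.0, 0.001], [0.001, -0.001, -1.0]]
wrist_force: [-2.9, 4.8, 4.1]
gripper_width: 0.396
```

Call:
{"api": "play_rows", "payload": {"commands": [[[0,0,-0.003,0,0,0,1],[0,0,-0.006,0,0,0,1],[0,0,-0.009,0,0,0,1],[0,0,-0.012,0,0,0,1],[0,0,-0.015,0,0,0,1]]]}}

```text
time_s: 12.0
tcp_pos: [0.5611, 0.2053, 0.1323]
ee_rot: [[1.0, -0.001, 0.0], [-0.001, -1.0, 0.0], [0.0, -0.0, -1.0]]
wrist_force: [-3.1, 4.1, 4.8]
gripper_width: 0.399
```

Call:
{"api": "play_rows", "payload": {"commands": [[[0,0,-0.003,0,0,0,1],[0,0,-0.006,0,0,0,1],[0,0,-0.009,0,0,0,1],[0,0,-0.012,0,0,0,1],[0,0,-0.015,0,0,0,1]]]}}

```text
time_s: 12.5
tcp_pos: [0.561, 0.2052, 0.1173]
ee_rot: [[1.0, -0.0, 0.0], [-0.0, -1.0, 0.0], [0.0, -0.0, -1.0]]
wrist_force: [-3.0, 4.7, 4.2]
gripper_width: 0.398
```

Call:
{"api": "play_rows", "payload": {"commands": [[[-0.0004,0.0002,-0.002,0,0,0,1],[-0.0008,0.0004,-0.004,0,0,0,1],[-0.001,0.0006,-0.006,0,0,0,1],[-0.001,0.0006,-0.008,0,0,0,1],[-0.001,0.0006,-0.01,0,0,0,1]]]}}

```text
time_s: 13.0
tcp_pos: [0.5609, 0.2053, 0.1077]
ee_rot: [[1.0, -0.001, 0.002], [-0.001, -1.0, 0.0], [0.002, -0.0, -1.0]]
wrist_force: [4.4, 0.4, 1.5]
gripper_width: 0.399
```

Call:
{"api": "play_rows", "payload": {"commands": [[[0,0,-0.001,0,0,0,1],[0,0,-0.002,0,0,0,1]]]}}

```text
time_s: 13.2
tcp_pos: [0.5607, 0.2054, 0.1051]
ee_rot: [[1.0, -0.001, 0.001], [-0.001, -1.0, 0.0], [0.001, -0.0, -1.0]]
wrist_force: [5.8, 0.5, -0.8]
gripper_width: 0.4
```

Call:
{"api": "play_rows", "payload": {"commands": [[[0,0,-0.001,0,0,0,1]]]}}

```text
time_s: 13.3
tcp_pos: [0.5607, 0.2054, 0.1038]
ee_rot: [[1.0, -0.001, 0.001], [-0.001, -1.0, 0.0], [0.001, -0.0, -1.0]]
wrist_force: [6.3, 1.1, -4.2]
gripper_width: 0.393
```

Call:
{"api": "play_rows", "payload": {"commands": [[[0,0,-0.001,0,0,0,1]]]}}

```text
time_s: 13.4
tcp_pos: [0.5604, 0.2054, 0.1022]
ee_rot: [[1.0, -0.002, 0.0], [-0.002, -1.0, 0.0], [0.0, -0.0, -1.0]]
wrist_force: [5.4, 1.9, -6.0]
gripper_width: 0.399
```

The force now draws downward, so the top end is at the ball. Continuing in 1 mm steps.

Call:
{"api": "play_rows", "payload": {"commands": [[[0.0004,0,-0.001,0,0,0,1]]]}}

```text
time_s: 13.5
tcp_pos: [0.5591, 0.2048, 0.1006]
ee_rot: [[1.0, -0.002, -0.004], [-0.002, -1.0, -0.001], [-0.004, 0.001, -1.0]]
wrist_force: [1.9, 1.0, -3.5]
gripper_width: 0.397
```

Call:
{"api": "play_rows", "payload": {"commands": [[[0,0,-0.001,0,0,0,1]]]}}

```text
time_s: 13.6
tcp_pos: [0.5589, 0.2047, 0.1]
ee_rot: [[1.0, -0.002, -0.004], [-0.002, -1.0, -0.002], [-0.004, 0.002, -1.0]]
wrist_force: [1.0, 0.8, -2.0]
gripper_width: 0.398
```

Call:
{"api": "play_rows", "payload": {"commands": [[[0,0,0,0,0,0,1]]]}}

```text
time_s: 13.7
tcp_pos: [0.559, 0.2048, 0.1003]
ee_rot: [[1.0, -0.001, -0.003], [-0.001, -1.0, -0.002], [-0.003, 0.002, -1.0]]
wrist_force: [1.6, 1.4, -4.2]
gripper_width: 0.399
```

Call:
{"api": "play_rows", "payload": {"commands": [[[0,0,-0.0006,0,0,0,1],[0,0,-0.0006,0,0,0,1]]]}}

```text
time_s: 13.9
tcp_pos: [0.5594, 0.2049, 0.1004]
ee_rot: [[1.0, -0.001, -0.002], [-0.001, -1.0, -0.001], [-0.002, 0.001, -1.0]]
wrist_force: [-0.4, -0.4, -3.6]
gripper_width: 0.398
```

Call:
{"api": "play_rows", "payload": {"commands": [[[0,0,-0.0006,0,0,0,1],[0,0,-0.0006,0,0,0,1]]]}}

```text
time_s: 14.1
tcp_pos: [0.5601, 0.2053, 0.1005]
ee_rot: [[1.0, -0.001, -0.0], [-0.001, -1.0, -0.0], [-0.0, 0.0, -1.0]]
wrist_force: [-0.3, 0.4, -2.2]
gripper_width: 0.396
```

Call:
{"api": "play_rows", "payload": {"commands": [[[0,0,-0.0006,0,0,0,1],[0,0,-0.0006,0,0,0,1]]]}}

```text
time_s: 14.3
tcp_pos: [0.5603, 0.2054, 0.0999]
ee_rot: [[1.0, -0.001, -0.0], [-0.001, -1.0, -0.0], [-0.0, 0.0, -1.0]]
wrist_force: [0.6, -1.7, -1.2]
gripper_width: 0.393
```

The force has dropped back to just the collar's weight, so that was the click. Now I look gently for the buffer.

Call:
{"api": "play_rows", "payload": {"commands": [[[0,0,-0.0006,0,0,0,1],[0,0,-0.0006,0,0,0,1]]]}}

```text
time_s: 14.5
tcp_pos: [0.5603, 0.2054, 0.0992]
ee_rot: [[1.0, -0.001, -0.0], [-0.001, -1.0, -0.0], [-0.0, 0.0, -1.0]]
wrist_force: [0.7, -0.5, -2.0]
gripper_width: 0.399
```

Call:
{"api": "play_rows", "payload": {"commands": [[[0,0,-0.0006,0,0,0,1],[0,0,-0.0006,0,0,0,1]]]}}

```text
time_s: 14.7
tcp_pos: [0.5603, 0.2054, 0.0985]
ee_rot: [[1.0, -0.001, -0.0], [-0.001, -1.0, -0.0], [-0.0, 0.0, -1.0]]
wrist_force: [-0.1, -0.8, -2.1]
gripper_width: 0.398
```

Call:
{"api": "play_rows", "payload": {"commands": [[[0,0,-0.0006,0,0,0,1],[0,0,-0.0006,0,0,0,1]]]}}

```text
time_s: 14.9
tcp_pos: [0.5604, 0.2055, 0.0983]
ee_rot: [[1.0, -0.001, 0.0], [-0.001, -1.0, -0.0], [0.0, 0.0, -1.0]]
wrist_force: [0.1, -0.2, -0.1]
gripper_width: 0.397
```

Call:
{"api": "play_rows", "payload": {"commands": [[[0,0,-0.0006,0,0,0,1],[0,0,-0.0006,0,0,0,1]]]}}

```text
time_s: 15.1
tcp_pos: [0.5605, 0.2055, 0.0978]
ee_rot: [[1.0, -0.001, 0.0], [-0.001, -1.0, 0.0], [0.0, -0.0, -1.0]]
wrist_force: [-0.4, -1.5, 3.2]
gripper_width: 0.4
```

Call:
{"api": "play_rows", "payload": {"commands": [[[0,0,-0.0004,0,0,0,1],[0,0,-0.0004,0,0,0,1]]]}}

```text
time_s: 15.3
tcp_pos: [0.5605, 0.2055, 0.0975]
ee_rot: [[1.0, -0.001, 0.001], [-0.001, -1.0, 0.0], [0.001, -0.0, -1.0]]
wrist_force: [-1.7, -0.2, 4.4]
gripper_width: 0.395
```

On the buffer (about 5 N). Now the tug: up in small steps.

Call:
{"api": "play_rows", "payload": {"commands": [[[0,0,0.0008,0,0,0,1],[0,0,0.0016,0,0,0,1],[0,0,0.0016,0,0,0,1]]]}}

```text
time_s: 15.6
tcp_pos: [0.5603, 0.2055, 0.0982]
ee_rot: [[1.0, -0.001, -0.0], [-0.001, -1.0, 0.0], [-0.0, -0.0, -1.0]]
wrist_force: [0.2, 0.1, 0.6]
gripper_width: 0.396
```

Call:
{"api": "play_rows", "payload": {"commands": [[[0,0,0.0005,0,0,0,1],[0,0,0.0005,0,0,0,1]]]}}

```text
time_s: 15.8
tcp_pos: [0.5601, 0.2055, 0.0985]
ee_rot: [[1.0, -0.001, -0.001], [-0.001, -1.0, -0.0], [-0.001, 0.0, -1.0]]
wrist_force: [-1.2, 0.2, -1.4]
gripper_width: 0.398
```

Call:
{"api": "play_rows", "payload": {"commands": [[[0,0,0.0005,0,0,0,1],[0,0,0.0005,0,0,0,1]]]}}

```text
time_s: 16.0
tcp_pos: [0.5602, 0.2055, 0.0993]
ee_rot: [[1.0, -0.001, -0.0], [-0.001, -1.0, -0.0], [-0.0, 0.0, -1.0]]
wrist_force: [-0.6, 0.4, -1.6]
gripper_width: 0.395
```

Call:
{"api": "play_rows", "payload": {"commands": [[[0,0,0.0005,0,0,0,1],[0,0,0.0005,0,0,0,1]]]}}

```text
time_s: 16.2
tcp_pos: [0.5604, 0.2055, 0.1001]
ee_rot: [[1.0, -0.001, 0.0], [-0.001, -1.0, 0.0], [0.0, -0.0, -1.0]]
wrist_force: [1.0, 0.9, -0.8]
gripper_width: 0.399
```

Call:
{"api": "play_rows", "payload": {"commands": [[[0,0,0.0004,0,0,0,1],[0,0,0.0004,0,0,0,1]]]}}

```text
time_s: 16.4
tcp_pos: [0.5604, 0.2055, 0.1005]
ee_rot: [[1.0, -0.001, 0.0], [-0.001, -1.0, 0.0], [0.0, -0.0, -1.0]]
wrist_force: [-0.6, 0.3, -1.7]
gripper_width: 0.398
```

Call:
{"api": "play_rows", "payload": {"commands": [[[0,0,0.0004,0,0,0,1],[0,0,0.0004,0,0,0,1]]]}}

```text
time_s: 16.6
tcp_pos: [0.5604, 0.2055, 0.1009]
ee_rot: [[1.0, -0.001, 0.0], [-0.001, -1.0, 0.0], [0.0, -0.0, -1.0]]
wrist_force: [0.4, -0.0, -2.0]
gripper_width: 0.397
```

Call:
{"api": "play_rows", "payload": {"commands": [[[0,0,0.0003,0,0,0,1],[0,0,0.0003,0,0,0,1]]]}}

```text
time_s: 16.8
tcp_pos: [0.5604, 0.2055, 0.1011]
ee_rot: [[1.0, -0.001, 0.0], [-0.001, -1.0, 0.0], [0.0, -0.0, -1.0]]
wrist_force: [-0.7, -0.9, -3.1]
gripper_width: 0.4
```

Force is starting to build.

Call:
{"api": "play_rows", "payload": {"commands": [[[0,0,0.0003,0,0,0,1],[0,0,0.0003,0,0,0,1]]]}}

```text
time_s: 17.0
tcp_pos: [0.5604, 0.2055, 0.1014]
ee_rot: [[1.0, -0.001, 0.0], [-0.001, -1.0, 0.0], [0.0, -0.0, -1.0]]
wrist_force: [1.1, 0.1, -3.3]
gripper_width: 0.392
```

Call:
{"api": "play_rows", "payload": {"commands": [[[0,0,0.0003,0,0,0,1],[0,0,0.0003,0,0,0,1]]]}}

```text
time_s: 17.2
tcp_pos: [0.5605, 0.2056, 0.1016]
ee_rot: [[1.0, -0.001, 0.0], [-0.001, -1.0, 0.0], [0.0, -0.0, -1.0]]
wrist_force: [0.8, 0.1, -4.0]
gripper_width: 0.398
```

Call:
{"api": "play_rows", "payload": {"commands": [[[0,0,0.0004,0,0,0,1],[0,0,0.0004,0,0,0,1],[0,0,0.0004,0,0,0,1]]]}}

```text
time_s: 17.5
tcp_pos: [0.5604, 0.2056, 0.1019]
ee_rot: [[1.0, -0.001, 0.0], [-0.001, -1.0, 0.0], [0.0, -0.0, -1.0]]
wrist_force: [3.0, 0.9, -5.6]
gripper_width: 0.399
```

Call:
{"api": "play_rows", "payload": {"commands": [[[0,0,0.0003,0,0,0,1],[0,0,0.0003,0,0,0,1],[0,0,0.0003,0,0,0,1]]]}}

```text
time_s: 17.8
tcp_pos: [0.5604, 0.2056, 0.1022]
ee_rot: [[1.0, -0.001, 0.0], [-0.001, -1.0, 0.0], [0.0, -0.0, -1.0]]
wrist_force: [3.5, 1.6, -7.6]
gripper_width: 0.396
```

The ball holds at about 4–6 N net. Lowering back onto the buffer.

Call:
{"api": "play_rows", "payload": {"commands": [[[0,0,-0.001,0,0,0,1],[0,0,-0.002,0,0,0,1],[0,0,-0.003,0,0,0,1],[0,0,-0.004,0,0,0,1],[0,0,-0.004,0,0,0,1]]]}}

```text
time_s: 18.3
tcp_pos: [0.56, 0.2052, 0.0985]
ee_rot: [[1.0, -0.001, -0.001], [-0.001, -1.0, -0.0], [-0.001, 0.0, -1.0]]
wrist_force: [1.9, 0.2, -1.6]
gripper_width: 0.397
```

Call:
{"api": "play_rows", "payload": {"commands": [[[0,0,-0.0004,0,0,0,1],[0,0,-0.0004,0,0,0,1],[0,0,-0.0004,0,0,0,1]]]}}

```text
time_s: 18.6
tcp_pos: [0.5603, 0.2054, 0.0983]
ee_rot: [[1.0, -0.001, -0.0], [-0.001, -1.0, -0.0], [-0.0, 0.0, -1.0]]
wrist_force: [-0.7, -0.7, 0.0]
gripper_width: 0.397
```

Call:
{"api": "play_rows", "payload": {"commands": [[[0,0,-0.0002,0,0,0,1],[0,0,-0.0002,0,0,0,0.4],[0,0,-0.0002,0,0,0,0.3],[0,0,-0.0002,0,0,0,0.2],[0,0,-0.0002,0,0,0,0.2]]]}}

```text
time_s: 19.1
tcp_pos: [0.5604, 0.2056, 0.0979]
ee_rot: [[1.0, -0.001, 0.0], [-0.001, -1.0, 0.0], [0.0, -0.0, -1.0]]
wrist_force: [-0.3, 0.6, -0.6]
gripper_width: 0.673
```

Call:
{"api": "play_rows", "payload": {"commands": [[[0,0,0,0,0,0,0.1],[0,0,0,0,0,0,0.1],[0,0,0,0,0,0,0.1],[0,0,0,0,0,0,0.1],[0,0,0,0,0,0,0.1]]]}}

```text
time_s: 19.6
tcp_pos: [0.5603, 0.2055, 0.0979]
ee_rot: [[1.0, -0.001, 0.0], [-0.001, -1.0, 0.0], [0.0, -0.0, -1.0]]
wrist_force: [-0.0, -0.1, -0.5]
gripper_width: 0.901
```

Call:
{"api": "play_rows", "payload": {"commands": [[[0,0,0.01,0,0,0,0.1],[0,0,0.03,0,0,0,0.1],[0,0,0.06,0,0,0,0.1],[0,0,0.09,0,0,0,0.1],[0,0,0.13,0,0,0,0.1]]]}}

```text
time_s: 20.1
tcp_pos: [0.5595, 0.205, 0.2286]
ee_rot: [[1.0, -0.001, -0.002], [-0.001, -1.0, -0.001], [-0.002, 0.001, -1.0]]
wrist_force: [1.3, 0.5, -0.4]
gripper_width: 0.899
```

Call:
{"api": "play_rows", "payload": {"commands": [[[-0.02,0,0.02,0,0,0,0.1],[-0.04,0,0.04,0,0,0,0.1],[-0.06,0,0.05,0,0,0,0.1],[-0.06,0,0.05,0,0,0,0.1],[-0.06,0,0.05,0,0,0,0.1]]]}}

```text
time_s: 20.6
tcp_pos: [0.5003, 0.2056, 0.2787]
ee_rot: [[1.0, -0.0, 0.001], [-0.0, -1.0, 0.001], [0.001, -0.001, -1.0]]
wrist_force: [0.2, 0.1, -0.5]
gripper_width: 0.901
```

```bash
python3 - <<'E'
from h import *
a=cap('scene');c=cap('wrist');p=cloud(c).reshape(-1,3)
q=p[np.hypot(p[:,0]-.5595,p[:,1]-.205)<.017]
h,e=np.histogram(q[:,2],np.arange(.05,.16,.004));print([(round(b,3),n) for n,b in zip(h,e) if n])
k=q[(q[:,2]>.115)&(q[:,2]<.14)];print('rim z',np.median(q[(q[:,2]>.11)&(q[:,2]<.137),2]),'tip',q[:,2].max())
x=np.hstack([cv2.resize(a['image'][270:390,420:510],(400,533),interpolation=2),cv2.resize(c['image'][60:300,230:410],(400,533),interpolation=2)])
cv2.imwrite('pics/end.png',x[:,:,::-1])
E
```

```text
[(np.float64(0.05), np.int64(1)), (np.float64(0.066), np.int64(1)), (np.float64(0.074), np.int64(1)), (np.float64(0.09), np.int64(2)), (np.float64(0.094), np.int64(4)), (np.float64(0.102), np.int64(1)), (np.float64(0.106), np.int64(1)), (np.float64(0.11), np.int64(2)), (np.float64(0.114), np.int64(1)), (np.float64(0.118), np.int64(4)), (np.float64(0.122), np.int64(764)), (np.float64(0.126), np.int64(38)), (np.float64(0.13), np.int64(8)), (np.float64(0.134), np.int64(71)), (np.float64(0.138), np.int64(49)), (np.float64(0.142), np.int64(199)), (np.float64(0.146), np.int64(211))]
rim z 0.12479500402375587 tip 0.14995253781515255
```

View pics/end.png

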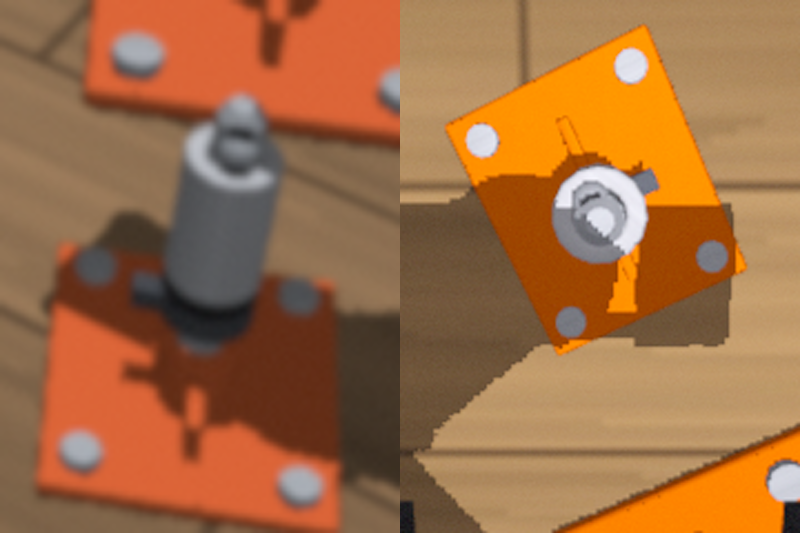

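The end picture shows the collar seated on the buffer at about (210,300), with the ball standing out above its top rim at about (237,150). The rim is at z 0.1248, 23 mm below the tip, which is in range. The gripper is well clear, so I hand in.

```bash
python3 -c "
from station import r
print(r.finish_job())"
```

```text
the job is handed in; nothing more can be done
None
```

The collar is fitted on the smaller post, and the job was handed in at about 20.7 s of the 64 s allowed.

- **Fitting:** The collar's lower end pushed the ball in at about 10 N. Near the end the ball drew the collar down with about 5 N. The force then fell to just the collar's weight, which was the click. It met the buffer about 2 mm below where the force had dropped, and I pressed it with about 6 N, well under 20 N.
- **Tug:** The collar rose about 3 mm and then held with the upward pull building to about 4–6 N net. The last reading was at the top of that range and the readings are noisy by about 1 N. I lowered it back onto the buffer with close to zero force before opening the fingers.
- **Last check:** The collar's top rim is at z = 0.125 m, 23 mm below the post tip, with the ball standing out above it. The gripper is clear of the post and reads no force.

**Disagreements and gaps:**
- While sliding, the force was about 6 N rather than the expected 1 N, because the collar was slightly off-centre until I shifted it sideways.
- The draw-in was weaker than the stated 10 N.
- The scene camera placed the post about 4 mm away from where the wrist camera did. I used the wrist camera.
- I did not look again at the other things on the bench. The arm kept clear of them and no unexpected contact was felt.

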